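# Fit the snap ring on the roller's axle

### The job

One of the two turning-stand rollers has no retaining ring in the groove of its axle. Take the larger snap ring lying on the table, pinch its two upright eyes together so that the ring spreads, lower it spread over that axle until it lies flat on the hub, and let it contract into the groove.

Things in the scene. Friction and masses are not known exactly. Their poses are not given: they have to be found in the camera images.
- ring: The larger loose steel snap ring (the other is half its size), 62 mm wide, 8 mm thick. Origin: bore centre, underside; z up; +x to its spring knuckle 40 mm away, -x to its two upright eyes. Its ends cross: pinching the eyes spreads it, letting go shuts it. Bore 40 mm free; fully spread (a hard stop) it clears the axle head by 4 mm all round if centred. 0.1 to 0.2 kg; can be carried level by the eyes.
- eye_a (a point): Hole centre of one eye, 34 mm above the ring's underside, at x -48, y -28 mm in the ring's frame when free. An eye is an upright flat plate, 16 mm along x, 6 mm thick along y, 46 mm tall from the underside, dark hole near its top. Free: 66 mm over both eyes' outsides; pinched to the stop: about 24 mm. Pinching takes 2 N at first, 6 N at the stop.
- eye_b (a point): Hole centre of the other, like eye, 34 mm above the ring's underside, at x -48, y +28 mm in the ring's frame when free. The holes are 56 mm apart when free, about 18 mm when pinched to the stop.
- roller: The roller without a ring, fixed, axle upright (the other one wears a ring). Origin: on the axle line at the table; z up. Black tyre 120 mm diameter, top at 62 mm height; aluminium hub 84 mm diameter, flat face at 66 mm, on which the ring must lie; axle groove 39 mm diameter from 66 to 80 mm; axle head 45 mm diameter above it, bevelled to 30 mm at its top, 92 mm high.

How it is judged:
By the outcome, as a careful person would: the job done as asked, in the order asked, and still so for the second after the job is handed in, with the robot touching nothing.
It also fails if it takes over 34 s, if anything falls off the work surface, if the arm or the gripper's body presses on something with over 40 N, if the wrist force passes 120 N, or if a joint passes its speed limit or range.

### The arm

A 6-joint arm with a two-finger parallel gripper is mounted at the origin on the work surface. World frame = base frame: x ahead of the robot, y to its left, z up, the work surface at z = 0. Lengths are in m, angles in rad, forces in N, time in s.
With the tool pointing down it reaches from about 0.25 to 0.725 m from the base axis. Payload 9.7 kg.
Tool frame: the origin (TCP) lies on the centre line of the jaws, within the pads' length; the fingertips stand 8 mm ahead of it and the grasp point (between the pads) lies 11 mm behind it; z points along the fingers, y is the direction in which the jaws open and shut (so a half turn about z gives the same grasp; the last joint's range is limited). The gripper opens to 85 mm and grips with 20 to 120 N. Pads are 22 mm wide; open, the fingers measure 114 mm over their backs; the gripper's body (76 mm by 85 mm) begins 54 mm behind the grasp point. The pads swing forward as they close: fully open they stand 13 mm farther back than shut.
Start: joints at [-1.34, 0.087, 0.176, 1.66, 0, 1.571], TCP at [0.126, -0.535, 0.239] pointing down, gripper open.
Joint ranges: [-3.13, 3.13], [-0.85, 1.81], [-1.15, 1.24], [-2.2, 2.28], [-1.44, 1.52], [-3.14, 3.14]. Speed limits (rad/s): [2.22, 2.22, 2.57, 3.14, 3.14, 3.14].

### API

Orientations are given as [roll, pitch, yaw] about the fixed x, y, z axes, in that order (R = Rz(yaw) Ry(pitch) Rx(roll)).
In Python, from rig import bot gives the robot as it stands.
- The arm moves only by the shell command python3 -m creep 'ROWS' [OPENING]. ROWS is JSON, a list of rows, each an object with "delta_pos": the shift along the tool's x, y, z in m, a list of three; "angular": the turn, a rotation vector about the tool's x, y, z in degrees, a list of three. In form: [{"delta_pos": [dx, dy, dz], "angular": [wx, wy, wz]}, ...]. A call has exactly 10 rows; each row is the pose to reach, as a shift and turn from the pose commanded when the call began, along the tool's axes at that moment; what a row does not reach only later rows make up. A row lasts 1/8 s, in which the tool goes at most 62.5 mm and 10.7 degrees, less where a joint would pass 70% of its speed; a pose out of reach is approached as far as the arm can. A call with a gripper value outside its range is refused whole. OPENING is the closure, from 0 (fully open) to 1 (shut), set as the call begins (- or left out, the last holds). The fingers move at their own pace and stop on an object; the grip force is fixed at half the most. Time passes only in rows, so rows that repeat a pose let the fingers close, or fill a call up. It gives the time, the measured TCP pose, the force and the opening at its end, in the units of the state.
- bot.read_state(): the state, without advancing time (a new reading comes with each control period).
- bot.read_camera(name): name is "side" or "top" or "wrist"; returns the picture (480x640x3 uint8, red, green, blue); there is no depth.
- bot.camera_params(name): a dict with "fx", "fy", "cx", "cy" (pixels), "view" (4x4, takes a point from world to camera coordinates); the wrist camera has in their place "hand_eye" (4x4, takes a point from camera to tool coordinates, whose origin is the TCP and whose axes are the flange's). Camera axes: x right, y down, z forward; pixel columns grow to the right and rows downward; lengths in m; the calibration is good to about 2 mm. A picture is of the moment at which its call begins: read the wrist's pose just before it. camera_params takes no time and is no camera call.
- bot.sign_off(): hands the job in, once; it reports no verdict.
The state is a dict: "time": time; "qpos": joint angles; "qd": joint speeds; "tau": joint torques, N m; "tcp_pos": TCP position; "eef_rot": TCP orientation; "force": force on the tool from outside, world axes, zero at the start; "wrist_torque": the same for the moment, N m; "finger_gap": opening from 0.0 (shut) to 1.0 (fully open).
Only numpy, scipy, OpenCV 4.12 (cv2) and the standard library are available. Lean on these libraries where they do the work, as an engineer would, in place of code of your own. Each camera call takes 0.05 s, during which the arm holds its last target. There are 200 camera calls.

## Working session

There is one attempt and no reset: what is moved stays moved. The work goes in short steps, Python scripts to look and compute and a shell command to move; the robot and the scene stay as the last step left them, time stands still between calls to the robot, and variables do not carry over. Pictures are saved under pics/ and viewed, about 8 in all and at most 12, crops included, and the job is handed in when it is done.

```bash
ls; mkdir -p pics; python3 - <<'E'
from rig import bot
import cv2
s=bot.read_state();print(s)
for n in("top","side"):
    im=bot.read_camera(n);cv2.imwrite(f"pics/{n}0.png",im[:,:,::-1]);print(n,bot.camera_params(n))
print(bot.camera_params("wrist"))
E
```

```text
pics
{'time': 0.0, 'qpos': array([-1.33999170e+00,  8.74646965e-02,  1.75125265e-01,  1.65977936e+00,
       -6.00980332e-06,  1.57082747e+00]), 'qd': array([-9.42820332e-04, -4.38840589e-04, -2.73396436e-04,  1.47845908e-03,
       -9.31325591e-04,  2.39960404e-05]), 'tau': array([ 6.33470103e-03, -5.20391393e+01,  4.64804292e+01,  1.62957434e-02,
        3.60565846e-04, -2.26377585e-05]), 'tcp_pos': array([ 0.12576823, -0.53520886,  0.23857596]), 'eef_rot': array([-3.14027019e+00,  6.05098824e-06,  2.30773484e-01]), 'force': array([-0.19676007,  0.27521917, -0.73808406]), 'wrist_torque': array([-0.02635344, -0.02517393, -0.02337344]), 'finger_gap': 0.9991301636460483}
top {'fx': 467.5665520020769, 'fy': 467.5665520020769, 'cx': 318.99945710110353, 'cy': 243.34648743816933, 'view': array([[-0.0051391 , -0.99983136,  0.01763077,  0.05867301],
       [-0.99342244,  0.00308771, -0.11446533,  0.53575194],
       [ 0.11439159, -0.01810305, -0.99327078,  0.99353591],
       [ 0.        ,  0.        ,  0.        ,  1.        ]])}
side {'fx': 572.3701325179709, 'fy': 572.3701325179709, 'cx': 312.93152884446647, 'cy': 232.98277018501, 'view': array([[-0.76938758, -0.63877407,  0.00323137,  0.46544746],
       [-0.40775412,  0.48722324, -0.77223707,  0.2100099 ],
       [ 0.49171062, -0.59546722, -0.63532626,  0.78249299],
       [ 0.        ,  0.        ,  0.        ,  1.        ]])}
{'fx': 332.76842252689227, 'fy': 332.76842252689227, 'cx': 318.32495052338265, 'cy': 237.27856773585728, 'hand_eye': array([[ 1.81911039e-04, -9.46853866e-01, -3.21663991e-01,
         8.30376009e-02],
       [ 9.99999844e-01,  3.42278672e-04, -4.42004319e-04,
         2.93642954e-05],
       [ 5.28612222e-04, -3.21663861e-01,  9.46853780e-01,
        -1.34477870e-01],
       [ 0.00000000e+00,  0.00000000e+00,  0.00000000e+00,
         1.00000000e+00]])}
```

View pics/top0.png

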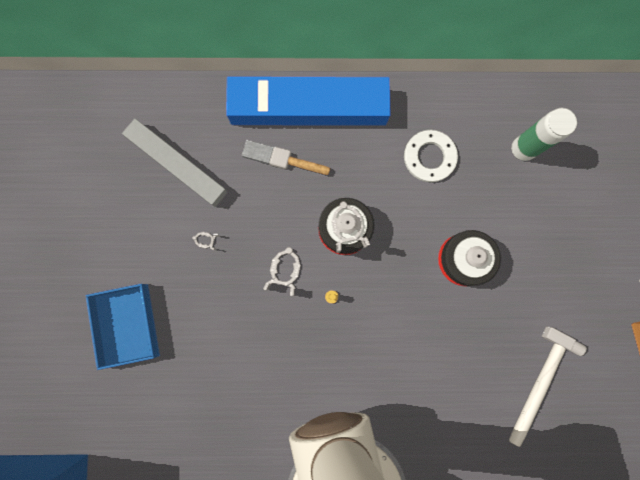

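View pics/side0.png

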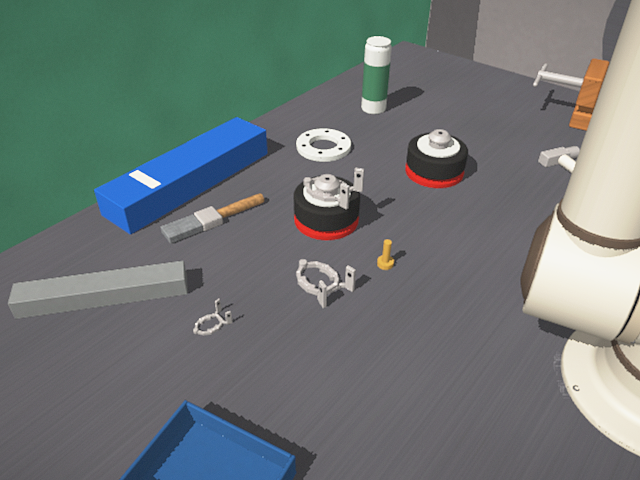

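The top view shows the bare roller, with its axle head near (478,256). The ring is near (286,268), with its eyes near (267,287) and (292,291) and its knuckle near (289,250). The other roller, at (347,226), already wears a ring. The side view agrees. I'll zoom in.

```bash
python3 - <<'E'
import cv2,numpy as np
t=cv2.imread("pics/top0.png");s=cv2.imread("pics/side0.png")
f=lambda im,x,y,w,h,k:cv2.resize(im[y:y+h,x:x+w],None,fx=k,fy=k,interpolation=cv2.INTER_CUBIC)
a=np.hstack([f(t,250,240,66,50+16,6),f(t,435,225,66,66,6)])
b=np.hstack([f(s,285,250,80,66,5)[:,:396],f(s,395,120,80,66,5)[:,:396]])[:204*2]
b=np.hstack([f(s,290,255,66,33*2,6)[:,:396],f(s,404,122,66,66,6)])
out=np.vstack([a,b]);out=cv2.resize(out,None,fx=.757,fy=.757,interpolation=cv2.INTER_AREA)
print(out.shape);cv2.imwrite("pics/z0.png",out)
E
```

```text
(600, 600, 3)
```

View pics/z0.png

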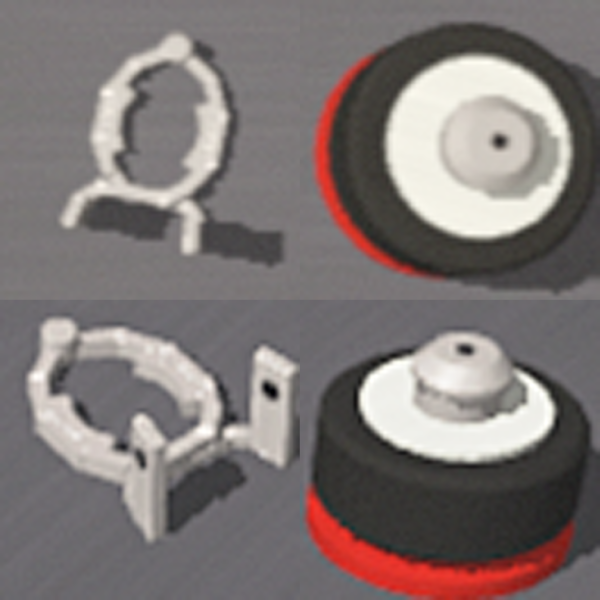

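```bash
cat > h.py <<'E'
import numpy as np,cv2
from rig import bot
from scipy.optimize import least_squares
from scipy.spatial.transform import Rotation as R
def pose(s):
    T=np.eye(4);T[:3,:3]=R.from_euler('xyz',s["eef_rot"]).as_matrix();T[:3,3]=s["tcp_pos"];return T
def view(n,s=None):
    p=bot.camera_params(n)
    return p,(p["view"] if n!="wrist" else np.linalg.inv(pose(s)@p["hand_eye"]))
def proj(n,P,s=None):
    p,V=view(n,s);P=np.atleast_2d(P);c=P@V[:3,:3].T+V[:3,3]
    return np.c_[p["fx"]*c[:,0]/c[:,2]+p["cx"],p["fy"]*c[:,1]/c[:,2]+p["cy"]]
def ray(n,uv,z,s=None):
    p,V=view(n,s);d=V[:3,:3].T@[(uv[0]-p["cx"])/p["fx"],(uv[1]-p["cy"])/p["fy"],1];o=-V[:3,:3].T@V[:3,3]
    return o+d*(z-o[2])/d[2]
def shoot(n,f):
    s=bot.read_state();im=bot.read_camera(n);cv2.imwrite(f,im[:,:,::-1]);return s,im
E
python3 - <<'E'
from h import *
for n in("top","side"):
    p,V=view(n);print(n,"cam",-V[:3,:3].T@V[:3,3])
print("axle",ray("top",(479,256),.092),ray("side",(440.5,132.8),.092))
# hub ellipse & tyre (top): hub centre
print("hub",ray("top",(435+180/4.545,225+146/4.545),.066),"side",ray("side",(404+157/4.545,122+104/4.545),.066))
print("eyeholes",ray("side",(321,289.8),.034),ray("side",(349.6,274.8),.034))
print("knuckle",ray("side",(302.8,261.6),.01),ray("top",(288.7,250.3),.01))
print("eyetops",[ray("top",(250+a/4.545,240+b/4.545),.046) for a,b in((68,222),(82,195),(190,250),(190,215))])
print("bore",ray("top",(250+164/4.545,240+122/4.545),.008))
E
```

```text
top cam [0.41887738 0.0749949  1.04714076]
side cam [0.05898179 0.66094298 0.65781175]
axle [ 0.50157857 -0.27236595  0.092     ] [ 0.50262348 -0.27155717  0.092     ]
hub [ 0.5014766  -0.27234648  0.066     ] side [ 0.50147431 -0.26925128  0.066     ]
eyeholes [0.44485739 0.17367315 0.034     ] [0.43120015 0.11898927 0.034     ]
knuckle [0.52508654 0.1228887  0.01      ] [0.52294459 0.12365405 0.01      ]
eyetops [array([0.43709747, 0.17223023, 0.046     ]), array([0.44966707, 0.16578076, 0.046     ]), array([0.42378134, 0.11515388, 0.046     ]), array([0.44008833, 0.11517855, 0.046     ])]
bore [0.48622898 0.12947145 0.008     ]
```

```bash
python3 -m creep '[{"delta_pos":[0.038,-0.049,0],"angular":[0,0,0]},{"delta_pos":[0.076,-0.098,0],"angular":[0,0,0]},{"delta_pos":[0.114,-0.147,0],"angular":[0,0,0]},{"delta_pos":[0.152,-0.196,0],"angular":[0,0,0]},{"delta_pos":[0.19,-0.245,0],"angular":[0,0,0]},{"delta_pos":[0.228,-0.295,0],"angular":[0,0,0]},{"delta_pos":[0.228,-0.295,0],"angular":[0,0,5]},{"delta_pos":[0.228,-0.295,0],"angular":[0,0,10]},{"delta_pos":[0.228,-0.295,0],"angular":[0,0,20]},{"delta_pos":[0.228,-0.295,0],"angular":[0,0,27.2]}]'; python3 -c "
from rig import bot
s=bot.read_state();print(s['qpos'],s['tcp_pos'],s['eef_rot'])"
```

```text
time: 1.35
tcp_pos: [0.2802, -0.1959, 0.2391]
eef_rot: [-3.142, 0.0, -0.248]
force: [-0.8, -0.2, 0.3]
finger_gap: 1.003
[-6.10048241e-01 -4.04404362e-01 -2.52554481e-01  1.72304601e+00
 -5.30444786e-05  2.77987497e+00] [ 0.28022282 -0.19589106  0.23907538] [-3.14150078e+00  3.92704274e-04 -2.48330531e-01]
```

```bash
python3 -m creep '[{"delta_pos":[0.007,-0.037,0],"angular":[0,0,-10.5]},{"delta_pos":[0.014,-0.074,0],"angular":[0,0,-21]},{"delta_pos":[0.021,-0.111,0],"angular":[0,0,-31.5]},{"delta_pos":[0.028,-0.148,0],"angular":[0,0,-42]},{"delta_pos":[0.035,-0.185,0],"angular":[0,0,-52.5]},{"delta_pos":[0.042,-0.222,0],"angular":[0,0,-63]},{"delta_pos":[0.049,-0.259,0],"angular":[0,0,-73.5]},{"delta_pos":[0.056,-0.296,0],"angular":[0,0,-84]},{"delta_pos":[0.063,-0.333,0],"angular":[0,0,-94.5]},{"delta_pos":[0.069,-0.367,0],"angular":[0,0,-105]}]'
python3 -m creep '[{"delta_pos":[0,0,0],"angular":[0,0,-10.5]},{"delta_pos":[0,0,0.01],"angular":[0,0,-21]},{"delta_pos":[0,0,0.03],"angular":[0,0,-31.5]},{"delta_pos":[0,0,0.06],"angular":[0,0,-42]},{"delta_pos":[0,0,0.09],"angular":[0,0,-52.5]},{"delta_pos":[0,0,0.11],"angular":[0,0,-63]},{"delta_pos":[0,0,0.12],"angular":[0,0,-73.5]},{"delta_pos":[0,0,0.12],"angular":[0,0,-75]},{"delta_pos":[0,0,0.12],"angular":[0,0,-75]},{"delta_pos":[0,0,0.12],"angular":[0,0,-75]}]'
python3 - <<'E'
from h import *
s,im=shoot("wrist","pics/w1.png");print(s["qpos"],s["tcp_pos"],s["eef_rot"])
E
```

```text
time: 2.6
tcp_pos: [0.4361, 0.1447, 0.2389]
eef_rot: [-3.141, 0.0, 1.595]
force: [0.2, -0.6, 0.0]
finger_gap: 0.996
time: 3.85
tcp_pos: [0.4361, 0.1435, 0.1199]
eef_rot: [3.141, 0.001, 2.895]
force: [-0.1, -0.1, 0.0]
finger_gap: 0.998
[ 3.17805537e-01 -1.43583031e-01 -2.79649311e-01  1.43389954e+00
  1.67856968e-05  5.64059330e-01] [0.43614584 0.14347756 0.11986994] [3.14113446e+00 6.92880288e-04 2.89533871e+00]
```

View pics/w1.png

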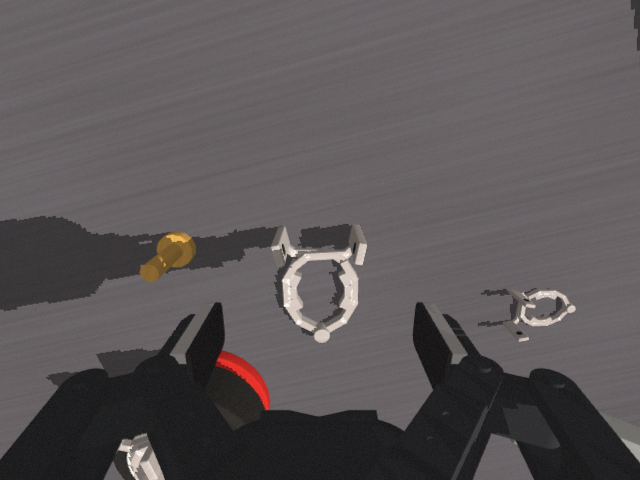

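The ring sits centred between the open fingers: its eyes are near x 272 and 367, and the knuckle is at (321,336). I'll fit the ring pose from these pixels.

```bash
python3 - <<'E'
from h import *
s=bot.read_state()
w=lambda u,v,z:ray("wrist",(u,v),z,s)
k=w(321,335,.01);print("knuckle",k)
im=cv2.imread("pics/w1.png");c=cv2.resize(im[215:350,262:378],None,fx=5,fy=5,interpolation=cv2.INTER_CUBIC)[:600]
# overlay predicted eye top corners
cx,cy,yaw=.485,.131,-.2443
Rz=R.from_euler('z',yaw).as_matrix()
P=np.array([[x,sg*y,.046] for sg in(1,-1) for x in(-56,-40) for y in(25,31)],float);P[:,:2]/=1000
P=np.vstack([P,[[.040,0,.010]],[[ -.048,.028,0.034]],[[-.048,-.028,.034]],[[.02*np.cos(a),.02*np.sin(a),.008] for a in np.linspace(0,6.28,16)]])
q=proj("wrist",P@Rz.T+[cx,cy,0],s)
for u,v in q: cv2.circle(c,(int((u-262)*5),int((v-215)*5)),3,(0,0,255),-1)
cv2.imwrite("pics/w1z.png",c)
E
```

```text
knuckle [0.52322661 0.12423167 0.01      ]
```

View pics/w1z.png

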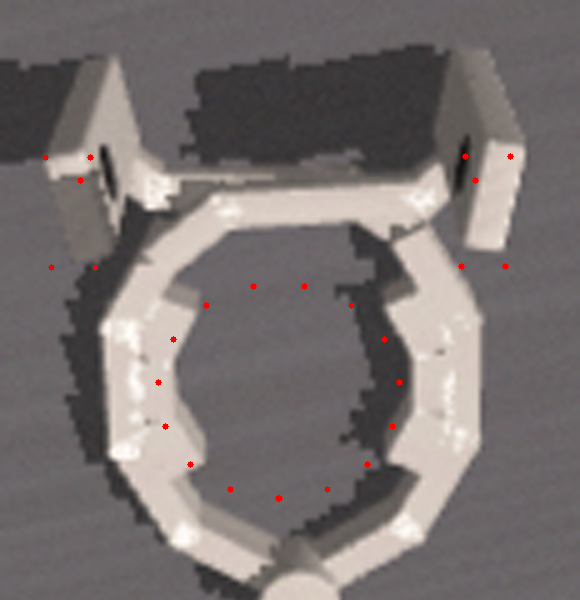

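```bash
python3 - <<'E'
from h import *
s=bot.read_state()
w=lambda u,v,z:ray("wrist",(262+u/5,215+v/5),z,s)
a=w(80,218,.046);b=w(496,195,.046);k=w(300,597,.010);m=(a+b)/2
print(a,b,np.linalg.norm(a-b),"mid",m,"knuckle",k,"yaw eyes",np.degrees(np.arctan2(*(a-b)[:2]*[1,1])),"yaw axis",np.degrees(np.arctan2((k-m)[1],(k-m)[0])))
T=np.linalg.inv(pose(s));print("mid in tool",T[:3,:3]@m+T[:3,3])
E
```

```text
[0.43269171 0.116436   0.046     ] [0.44310373 0.17163087 0.046     ] 0.056168356239882415 mid [0.43789772 0.14403344 0.046     ] knuckle [0.52284826 0.12521207 0.01      ] yaw eyes -169.31720083205448 yaw axis -12.492471548879733
mid in tool [-0.00154982  0.00096549  0.0737749 ]
```

```bash
python3 -m creep '[{"delta_pos":[0,0.001,0.02],"angular":[0,0,-2]},{"delta_pos":[0,0.001,0.04],"angular":[0,0,-2]},{"delta_pos":[0,0.001,0.06],"angular":[0,0,-2]},{"delta_pos":[0,0.001,0.08],"angular":[0,0,-2]},{"delta_pos":[0,0.001,0.092],"angular":[0,0,-2]},{"delta_pos":[0,0.001,0.098],"angular":[0,0,-2]},{"delta_pos":[0,0.001,0.098],"angular":[0,0,-2]},{"delta_pos":[0,0.001,0.098],"angular":[0,0,-2]},{"delta_pos":[0,0.001,0.098],"angular":[0,0,-2]},{"delta_pos":[0,0.001,0.098],"angular":[0,0,-2]}]'
python3 -m creep '[{"delta_pos":[0,0,0],"angular":[0,0,0]},{"delta_pos":[0,0,0],"angular":[0,0,0]},{"delta_pos":[0,0,0],"angular":[0,0,0]},{"delta_pos":[0,0,0],"angular":[0,0,0]},{"delta_pos":[0,0,0],"angular":[0,0,0]},{"delta_pos":[0,0,0],"angular":[0,0,0]},{"delta_pos":[0,0,0],"angular":[0,0,0]},{"delta_pos":[0,0,0],"angular":[0,0,0]},{"delta_pos":[0,0,0],"angular":[0,0,0]},{"delta_pos":[0,0,0],"angular":[0,0,0]}]' 1
python3 - <<'E'
from h import *
s,im=shoot("wrist","pics/w2.png");print(s["tcp_pos"],s["eef_rot"],s["finger_gap"])
E
```

```text
time: 5.15
tcp_pos: [0.4363, 0.1444, 0.0216]
eef_rot: [3.141, 0.0, 2.933]
force: [0.3, -0.4, 0.2]
finger_gap: 1.002
time: 6.4
tcp_pos: [0.4364, 0.1445, 0.0228]
eef_rot: [3.141, 0.001, 2.933]
force: [-5.9, -1.3, 15.1]
finger_gap: 0.185
[0.43640128 0.1444684  0.02281659] [3.14098527e+00 1.06769933e-03 2.93258824e+00] 0.18450176907464863
```

View pics/w2.png

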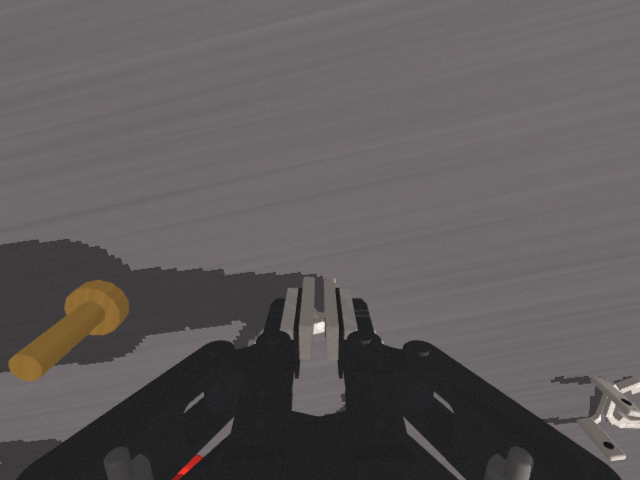

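The pads hold both eyes pinched together in the middle, at x 300–339. I'll lift.

```bash
python3 -m creep '[{"delta_pos":[0,0,-0.003],"angular":[0,0,0]},{"delta_pos":[0,0,-0.01],"angular":[0,0,0]},{"delta_pos":[0,0,-0.025],"angular":[0,0,0]},{"delta_pos":[0,0,-0.045],"angular":[0,0,0]},{"delta_pos":[0,0,-0.07],"angular":[0,0,0]},{"delta_pos":[0,0,-0.1],"angular":[0,0,0]},{"delta_pos":[0,0,-0.13],"angular":[0,0,0]},{"delta_pos":[0,0,-0.155],"angular":[0,0,0]},{"delta_pos":[0,0,-0.17],"angular":[0,0,0]},{"delta_pos":[0,0,-0.178],"angular":[0,0,0]}]'
python3 - <<'E'
from h import *
s=bot.read_state();print(s["tcp_pos"],s["eef_rot"],s["finger_gap"],s["force"],s["wrist_torque"])
T=np.linalg.inv(pose(s))[:3,:3]
print(T@(np.array([.502,-.324,.2])-s["tcp_pos"]))
E
```

```text
time: 7.7
tcp_pos: [0.4363, 0.1444, 0.2001]
eef_rot: [3.141, 0.001, 2.933]
force: [-0.6, -0.6, -2.3]
finger_gap: 0.177
[0.43625196 0.14440213 0.2001092 ] [3.14123984e+00 5.62314284e-04 2.93259881e+00] 0.1768306167752699 [-0.6071391  -0.56171521 -2.30067168] [-0.00231534  0.05981804  0.02245228]
[-1.61499366e-01 -4.44568691e-01  4.31641606e-05]
```

```bash
python3 -m creep '[{"delta_pos":[-0.006,-0.018,0],"angular":[0,0,-10.2]},{"delta_pos":[-0.019,-0.053,0],"angular":[0,0,-20.4]},{"delta_pos":[-0.037,-0.102,0],"angular":[0,0,-30.6]},{"delta_pos":[-0.058,-0.16,0],"angular":[0,0,-40.8]},{"delta_pos":[-0.079,-0.218,0],"angular":[0,0,-51]},{"delta_pos":[-0.1,-0.276,0],"angular":[0,0,-61.2]},{"delta_pos":[-0.121,-0.333,0],"angular":[0,0,-71.4]},{"delta_pos":[-0.141,-0.387,0],"angular":[0,0,-81.6]},{"delta_pos":[-0.155,-0.427,0],"angular":[0,0,-91.8]},{"delta_pos":[-0.1615,-0.4445,0],"angular":[0,0,-102]}]'
python3 -m creep '[{"delta_pos":[0,0,0.02],"angular":[0,0,0]},{"delta_pos":[0,0,0.04],"angular":[0,0,0]},{"delta_pos":[0,0,0.06],"angular":[0,0,0]},{"delta_pos":[0,0,0.07],"angular":[0,0,0]},{"delta_pos":[0,0,0.07],"angular":[0,0,0]},{"delta_pos":[0,0,0.07],"angular":[0,0,0]},{"delta_pos":[0,0,0.07],"angular":[0,0,0]},{"delta_pos":[0,0,0.07],"angular":[0,0,0]},{"delta_pos":[0,0,0.07],"angular":[0,0,0]},{"delta_pos":[0,0,0.07],"angular":[0,0,0]}]'
python3 - <<'E'
from h import *
s,a=shoot("top","pics/t3.png");print(s["qpos"],s["tcp_pos"],s["eef_rot"],s["finger_gap"])
s,b=shoot("side","pics/s3.png")
f=lambda im,x,y:cv2.resize(im[y:y+100,x:x+80,::-1],None,fx=5,fy=5,interpolation=cv2.INTER_CUBIC)
cv2.imwrite("pics/z3.png",np.hstack([f(a,440,200),f(b,400,85)]))
E
```

```text
time: 8.95
tcp_pos: [0.5013, -0.3269, 0.1977]
eef_rot: [3.14, 0.001, -1.614]
force: [-0.4, 0.4, -1.2]
finger_gap: 0.177
time: 10.2
tcp_pos: [0.5019, -0.324, 0.1293]
eef_rot: [-3.142, -0.0, -1.618]
force: [0.5, 0.2, -2.6]
finger_gap: 0.177
[-5.73245651e-01  1.86182211e-01  7.40061633e-02  1.45857555e+00
  2.10119092e-05 -2.09726872e+00] [ 0.50187495 -0.32398206  0.12933802] [-3.14154342e+00 -4.31038734e-06 -1.61756958e+00] 0.1773323616956835
```

View pics/z3.png

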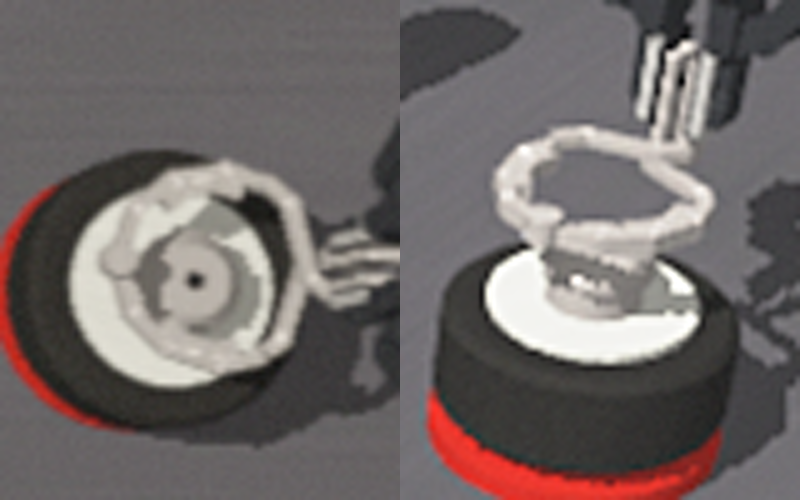

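The top crop shows the spread ring around the axle head, with the dark hole at (194,281), the knuckle at (115,262), and corners at (225,165) and (250,370). The side crop shows it roughly level above the head. I'll triangulate and overlay a model.

```bash
cat > ov.py <<'E'
from h import *
def arcs(dx,dy,dyaw,th=12.0,r=.0255,z=.004):
    out=[]
    for sg in(1,-1):
        a=np.radians(np.linspace(15,165,30)*sg);p=np.c_[r*np.cos(a)-.04,r*np.sin(a)];p=np.vstack([[0,0],p])
        c,s_=np.cos(np.radians(-sg*th)),np.sin(np.radians(-sg*th))
        p=p@np.array([[c,s_],[-s_,c]])
        out.append(p)
    return out
def tri(pt,ps):
    f=lambda P:np.r_[proj("top",P)[0]-pt,proj("side",P)[0]-ps]
    r=least_squares(f,[.5,-.3,.1]);return r.x,r.fun
E
python3 - <<'E'
from ov import *
T=lambda u,v:np.array([440+u/5,200+v/5]);S=lambda u,v:np.array([400+(u-400)/5,85+v/5])
print("axle hole",tri(T(194,281),np.array([440.5,132.8])))
print("knuckle top",tri(T(118,262),S(545,215)))
print("left shoulder",tri(T(225,166),S(712,190)),tri(T(225,166),S(706,200)))
print("right shoulder",tri(T(245,368),S(512,170)))
print("cross",tri(T(312,280),S(680,150)))
s=bot.read_state()
for dy,th in((0,12),):
  a,b=cv2.imread("pics/t3.png"),cv2.imread("pics/s3.png")
  f=lambda im,x,y:cv2.resize(im[y:y+100,x:x+80],None,fx=5,fy=5,interpolation=cv2.INTER_CUBIC)
  A,B=f(a,440,200),f(b,400,85)
  yaw=s["eef_rot"][2]+np.pi; Rz=R.from_euler('z',yaw).as_matrix()
  for p in arcs(0,0,0,th):
    for k in (p,):
      W=np.c_[k+[.040,0],np.full(len(k),.008)]      # ring frame w/ knuckle at +40
      W=(W+[.0519,0,0])@Rz.T+[s["tcp_pos"][0],s["tcp_pos"][1],s["tcp_pos"][2]-.0228]
      for im,n,o in((A,"top",(440,200)),(B,"side",(400,85))):
        for u,v in proj(n,W): cv2.circle(im,(int((u-o[0])*5),int((v-o[1])*5)),2,(0,0,255),-1)
  cv2.imwrite("pics/z3o.png",np.hstack([A,B]))
E
```

```text
axle hole (array([ 0.50182026, -0.27147916,  0.09228368]), array([-0.18329949, -0.32730743,  0.35771094,  0.01902981]))
knuckle top (array([ 0.5077344 , -0.23166648,  0.11775641]), array([-0.2899405 , -0.50602855,  0.55254842,  0.0339536 ]))
left shoulder (array([ 0.51354442, -0.30172482,  0.09943544]), array([  9.26113446,  16.61741238, -18.54770693,  -0.95450528])) (array([ 0.51511112, -0.30358524,  0.09355296]), array([  9.00841759,  16.14617473, -18.00088056,  -0.93345866]))
right shoulder (array([ 0.49871167, -0.260181  ,  0.12619624]), array([ -9.87650896, -17.64754747,  19.46754726,   1.03104685]))
cross (array([ 0.49726201, -0.31172343,  0.11672465]), array([ 0.54121508,  0.99231045, -1.11113319, -0.0486401 ]))
```

View pics/z3o.png

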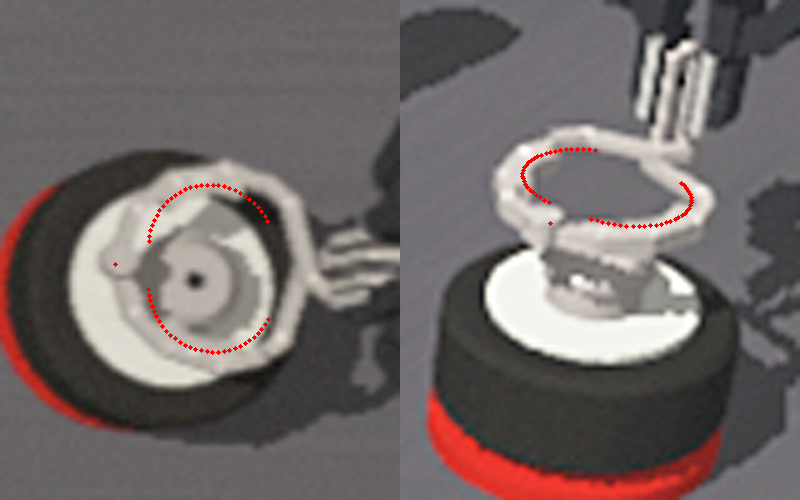

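```bash
python3 - <<'E'
from ov import *
w=lambda u,v,z:ray("top",(440+u/5,200+v/5),z)
for z in(.108,.114):print(z,"upper",w(228,161,z),"lower",w(245,373,z),"mid",(w(228,161,z)+w(245,373,z))/2,"cross",w(308,275,z),"knuckle",w(117,262,z))
print((proj("top",[[.5018,-.2715,.092],[.5018,-.2715,.114]])-[440,200])*5)
E
```

```text
0.108 upper [ 0.54887492 -0.28227158  0.108     ] lower [ 0.46242942 -0.28519002  0.108     ] mid [ 0.50565217 -0.2837308   0.108     ] cross [ 0.50206462 -0.31281197  0.108     ] knuckle [ 0.50763546 -0.23502728  0.108     ]
0.114 upper [ 0.54804438 -0.27998907  0.114     ] lower [ 0.46215117 -0.28288886  0.114     ] mid [ 0.50509778 -0.28143897  0.114     ] cross [ 0.50153315 -0.31033434  0.114     ] knuckle [ 0.5070684 -0.2330466  0.114    ]
[[192.8905712  279.47263274]
 [212.34944815 274.68149419]]
```

```bash
python3 -m creep '[{"delta_pos":[-0.001,0.0028,0],"angular":[0,0,0]},{"delta_pos":[-0.001,0.0028,0],"angular":[0,0,0]},{"delta_pos":[-0.001,0.0028,0.005],"angular":[0,0,0]},{"delta_pos":[-0.001,0.0028,0.01],"angular":[0,0,0]},{"delta_pos":[-0.001,0.0028,0.013],"angular":[0,0,0]},{"delta_pos":[-0.001,0.0028,0.016],"angular":[0,0,0]},{"delta_pos":[-0.001,0.0028,0.018],"angular":[0,0,0]},{"delta_pos":[-0.001,0.0028,0.02],"angular":[0,0,0]},{"delta_pos":[-0.001,0.0028,0.02],"angular":[0,0,0]},{"delta_pos":[-0.001,0.0028,0.02],"angular":[0,0,0]}]'
python3 - <<'E'
from h import *
s,a=shoot("top","pics/t4.png");print(s["tcp_pos"],s["force"],s["finger_gap"])
s,b=shoot("side","pics/s4.png")
f=lambda im,x,y:cv2.resize(im[y:y+75,x:x+66,::-1],None,fx=6,fy=6,interpolation=cv2.INTER_CUBIC)
cv2.imwrite("pics/z4.png",np.hstack([f(a,445,215),f(b,404,100)]))
E
```

```text
time: 11.55
tcp_pos: [0.4992, -0.3229, 0.1094]
eef_rot: [-3.141, -0.0, -1.618]
force: [1.0, -0.2, -1.1]
finger_gap: 0.18
[ 0.49919124 -0.32287395  0.10943005] [ 1.0283169  -0.15488243 -1.12805528] 0.18014586995376444
```

View pics/z4.png

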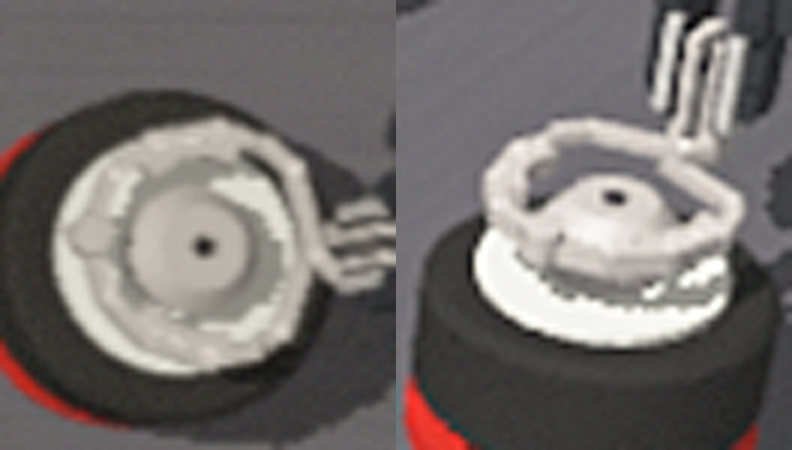

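The axle hole, at (204,245) in the top crop, sits on the ring's midline (125–370). The head is inside the bore with space all round, and the force is about 1 N. I'll lower to the hub.

```bash
python3 -m creep '[{"delta_pos":[0,0,0.003],"angular":[0,0,0]},{"delta_pos":[0,0,0.006],"angular":[0,0,0]},{"delta_pos":[0,0,0.009],"angular":[0,0,0]},{"delta_pos":[0,0,0.012],"angular":[0,0,0]},{"delta_pos":[0,0,0.015],"angular":[0,0,0]},{"delta_pos":[0,0,0.018],"angular":[0,0,0]},{"delta_pos":[0,0,0.02],"angular":[0,0,0]},{"delta_pos":[0,0,0.021],"angular":[0,0,0]},{"delta_pos":[0,0,0.021],"angular":[0,0,0]},{"delta_pos":[0,0,0.021],"angular":[0,0,0]}]'
```

```text
time: 12.9
tcp_pos: [0.4992, -0.323, 0.089]
eef_rot: [-3.141, -0.0, -1.618]
force: [-3.3, 0.1, 4.8]
finger_gap: 0.173
```

```bash
python3 -m creep '[{"delta_pos":[0,0,0.001],"angular":[0,0,0]},{"delta_pos":[0,0,0.002],"angular":[0,0,0]},{"delta_pos":[0,0,0.003],"angular":[0,0,0]},{"delta_pos":[0,0,0.004],"angular":[0,0,0]},{"delta_pos":[0,0,0.004],"angular":[0,0,0]},{"delta_pos":[0,0,0.004],"angular":[0,0,0]},{"delta_pos":[0,0,0.004],"angular":[0,0,0]},{"delta_pos":[0,0,0.004],"angular":[0,0,0]},{"delta_pos":[0,0,0.004],"angular":[0,0,0]},{"delta_pos":[0,0,0.004],"angular":[0,0,0]}]' 0
python3 - <<'E'
from h import *
s,a=shoot("top","pics/t5.png");print(s["tcp_pos"],s["force"],s["finger_gap"])
s,b=shoot("side","pics/s5.png")
s,c=shoot("wrist","pics/w5.png")
f=lambda im,x,y:cv2.resize(im[y:y+75,x:x+66,::-1],None,fx=6,fy=6,interpolation=cv2.INTER_CUBIC)
cv2.imwrite("pics/z5.png",np.hstack([f(a,445,215),f(b,404,100)]))
E
```

```text
time: 14.15
tcp_pos: [0.4991, -0.3228, 0.0843]
eef_rot: [-3.142, -0.0, -1.618]
force: [-0.3, 0.3, 0.1]
finger_gap: 0.998
[ 0.49913948 -0.32282547  0.08432269] [-0.31258663  0.26423142  0.05741942] 0.9976184724183983
```

View pics/z5.png

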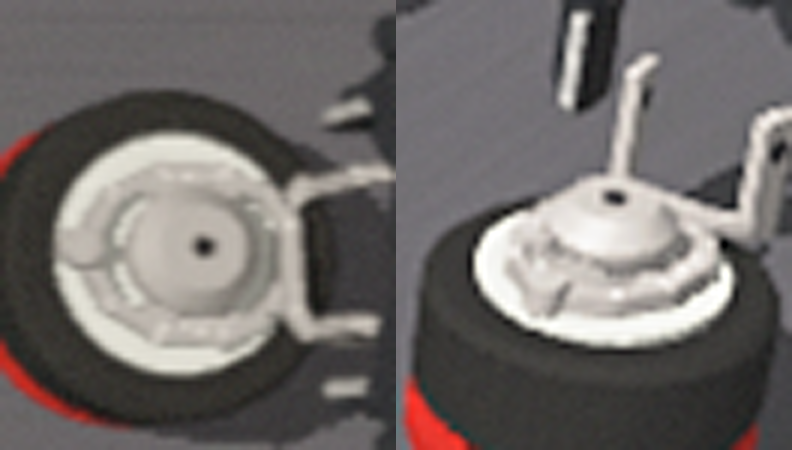

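The ring has shut in the groove below the head and lies flat on the hub. The eyes are free between the open pads, and the force is zero. I'll retreat straight up and check once more.

```bash
python3 -m creep '[{"delta_pos":[0,0,-0.005],"angular":[0,0,0]},{"delta_pos":[0,0,-0.015],"angular":[0,0,0]},{"delta_pos":[0,0,-0.03],"angular":[0,0,0]},{"delta_pos":[0,0,-0.05],"angular":[0,0,0]},{"delta_pos":[0,0,-0.08],"angular":[0,0,0]},{"delta_pos":[0,0,-0.11],"angular":[0,0,0]},{"delta_pos":[0,0,-0.13],"angular":[0,0,0]},{"delta_pos":[0,0,-0.14],"angular":[0,0,0]},{"delta_pos":[0,0,-0.14],"angular":[0,0,0]},{"delta_pos":[0,0,-0.14],"angular":[0,0,0]}]'
python3 - <<'E'
from h import *
s,a=shoot("top","pics/t6.png");s,b=shoot("side","pics/s6.png")
f=lambda im,x,y:cv2.resize(im[y:y+75,x:x+66,::-1],None,fx=6,fy=6,interpolation=cv2.INTER_CUBIC)
cv2.imwrite("pics/z6.png",np.hstack([f(a,445,215),f(b,404,100)]))
print("tri knuckle etc. time",s["time"],s["force"])
E
```

```text
time: 15.55
tcp_pos: [0.4989, -0.3227, 0.2234]
eef_rot: [3.141, 0.001, -1.617]
force: [0.2, 0.8, 0.3]
finger_gap: 1.001
tri knuckle etc. time 15.6 [-0.32307103 -0.19877997  0.18053733]
```

View pics/z6.png

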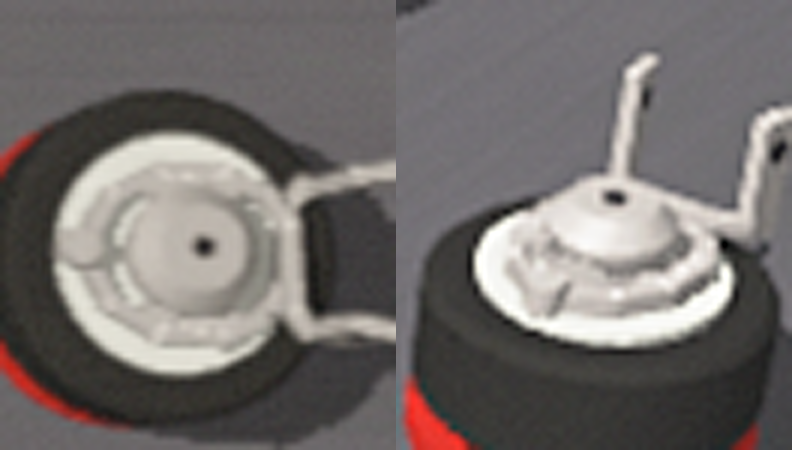

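The ring did not move during the retreat. It is shut under the head and flat on the hub, and the gripper is well clear. I'll hand in.

```bash
python3 -c "
from rig import bot
print(bot.sign_off())"
```

```text
the job is handed in; nothing more can be done
None
```

The larger snap ring is now on the bare roller's axle, shut in the groove, and the job is handed in. I pinched its eyes to spread it, carried it level over the axle and lowered it onto the hub. Contact came at about 5 N, at the expected height. I then opened the fingers and moved straight up.

- **Final check:** the last top and side pictures show the ring flat on the hub and closed beneath the axle head. It did not move during the retreat, and the gripper is clear with no significant force reading.
- **Limits:** the clock stood at about 15.6 s at hand-in. The highest tool force in the readings after each move was about 16 N, while pinching. I did not check forces during the moves.
- **Disagreements:** the first position estimates for the ring differed by 2–3 mm between cameras. The carried ring also sat about 3 mm off the axle line. I corrected both before continuing, and no check failed.

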